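# Third hand: press a heat sink onto the power supply's rear panel

### The arm

A 6-joint arm with a two-finger parallel gripper is mounted at the origin on the work surface. World frame = base frame: x ahead of the robot, y to its left, z up, the work surface at z = 0. Lengths are in m, angles in degrees, forces in N, time in s.
With the tool pointing down it reaches from about 0.3 to 0.875 m from the base axis. Payload 6.4 kg.
Tool frame: the origin (TCP) lies at the very end of the fingers, on their centre line; the grasp point (between the pads) lies 19 mm behind it (ctrl.tcp_to_grasp is the distance from the TCP to the grasp point, in m); z points along the fingers, y is the line along which they close (so a half turn about z gives the same grasp; the last joint's range is limited). The gripper opens to 85 mm and grips with 20 to 120 N. Pads are 22 mm wide; open, the fingers measure 114 mm over their backs; the gripper's body (76 mm by 85 mm) begins 54 mm behind the grasp point. The pads swing forward as they close: fully open they stand 13 mm farther back than shut.
Start: joints at [61.117, 10.359, 92.074, -0, 77.567, -11.82], TCP at [0.169, 0.55, 0.231] pointing down, gripper open.
Joint ranges: [-171.53, 171.53], [-51.25, 118.39], [17.06, 147.69], [-65.23, 245.23], [0, 150.52], [-178.68, 178.68]. Speed limits (degrees/s): [147.25, 147.25, 172.46, 180, 180, 180].

### API

Orientations are given as a 3x3 rotation matrix whose columns are the frame's x, y, z axes.
In Python, from cell import ctrl, vision gives the robot as it stands.
- The arm moves only by the tool servo_tool, never from a script. Its arguments are lists of equal length, an entry for each row: "slide": the shift along the tool's x, y, z in m, a list of three; "rotation": the turn, a rotation vector about the tool's x, y, z in rad, a list of three; "claw": the finger opening in m, from 0 to 0.0854. In form: {"slide": [[x, y, z], ...], "rotation": [[rx, ry, rz], ...], "claw": [claw, ...]}. A call has 1 to 10 rows; each row is the pose to reach, as a shift and turn from the pose commanded when the call began, along the tool's axes at that moment; what a row does not reach only later rows make up. A row lasts 1/12 s, in which the tool goes at most 41.7 mm and 7.16 degrees, less where a joint would pass 70% of its speed; a pose out of reach is approached as far as the arm can. A call with a gripper value outside its range is refused whole. The fingers move at their own pace and stop on an object; "grip_force" is the grip in N (left out, the last holds). Time passes only in rows, so rows that repeat a pose let the fingers close. It gives the time, the measured TCP pose, the force, the opening and the grip force at its end, in the units of the state.
- ctrl.observe(): the state, without advancing time (a new reading comes with each control period).
- vision.camera(name): name is "scene" or "top" or "wrist"; returns the picture (384x512x3 uint8, red, green, blue); there is no depth.
- vision.get_calibration(name): a dict with "K" (3x3 intrinsics, pixels), "k1" (the pictures are not rectified: a ray, as slopes to the right and down, at radius r is drawn at 1 + k1 r^2 times it, then the intrinsics apply), "rvec" (rotation vector, rad) and "tvec" (3), from world to camera coordinates, as OpenCV has them; the wrist camera has in their place "mount" (4x4, takes a point from camera to tool coordinates, whose origin is the TCP and whose axes are the flange's). Camera axes: x right, y down, z forward; pixel columns grow to the right and rows downward; lengths in m; the calibration is good to about 2 mm. A picture is of the moment at which its call begins: read the wrist's pose just before it. get_calibration takes no time and is no camera call.
- ctrl.job_done(): hands the job in; it is judged then, once.
The state is a dict: "time": time; "joint_pos": joint angles; "qvel": joint speeds; "joint_efforts": joint torques, N m; "tool_pos": TCP position; "tcp_rot": TCP orientation; "contact_force": force on the tool from outside, world axes, zero at the start; "wrist_torque": the same for the moment, N m; "finger_gap": finger opening in m; "grip_force": force on a finger pad.
Only numpy, scipy, OpenCV 4.12 (cv2) and the standard library are available. Lean on these libraries where they do the work, as an engineer would, in place of code of your own. Each camera call takes 0.05 s, during which the arm holds its last target. There are 200 camera calls.

### The job

Pick up the black finned heat sink, squeezing its thin fins only lightly (no more than about 60 N of grip), and hold it upright with its flat face square on the grey thermal pad on the rear panel of the open bench power supply, covering the pad, so that I can put the screws in from inside. Push it steadily against the pad with 6 to 16 N, never more than 25 N, for at least two seconds, and finish the program while you are still holding and pressing it there. Leave the other things on the bench where they are.

Things in the scene. Friction and masses are not known exactly. Their poses are not given: they have to be found in the camera images.
- heatsink: Black aluminium heat sink, about 0.22 kg, standing on end: 40 mm deep (x), 60 mm wide (y), 75 mm high (z). Origin at the centre of its underside. Flat bare-metal mounting face with four tapped holes on its -x side, vertical fins on its +x side. The outer fins make flat sides at y = -30 and +30 mm to grip across; the thin fins bend if gripped with more than 60 N
- heatsink_face (a point): Centre of the heat sink's flat mounting face: 20 mm to -x of and 37.5 mm above the heat sink's origin. When mounted it lies on the origin of rear_panel, the heat sink having the same x, y, z axes as the panel and its underside being 16.5 mm above the bench
- psu: Bench power supply, lid off, fixed on the bench: 213 mm wide (y), about 225 mm deep (from its origin towards -x, where its interior is), 96 mm high to the top of front and rear panels. Origin on the bench surface below the middle of the rear panel's outer face; +x is level and points straight out of the rear panel
- rear_panel: Thin upright aluminium rear panel of the power supply, with a grey thermal pad, 60 mm wide, 75 mm high, on its middle. Origin at the centre of the pad's outer face, 54 mm above the bench; x level, straight out of the panel, y along it, z up. The sheet bows inward about 1 mm per 4 N of push (the origin moves with it) and springs back. Nothing juts out over 5 mm
- tape_roll: Roll of copper tape lying flat, 80 mm across, 25 mm high; origin at the centre of its underside. Leave alone
- parts_box: Open red parts box, 85 x 65 mm, 28 mm high; origin at the centre of its underside. Leave alone
- screwdriver: Orange-handled screwdriver lying on the mat, about 170 mm long, below 40 mm high. Leave alone
Not all that is in view belongs to the job. Several things look just like the heatsink: the one meant starts farthest from the robot's base.

How it is judged:
By the outcome, as a careful person would: the job done as asked, in the order asked, and still so for the second after the job is handed in, while the arm keeps its last pose, push and grip.
It also fails if it takes over 58 s, if anything falls off the work surface, if the arm or the gripper's body presses on something with over 40 N, if the wrist force passes 120 N, or if a joint passes its speed limit or range.

## Working session

There is one attempt and no reset: what is moved stays moved. The work goes in short steps, Python scripts to look and compute and a tool call to move; the robot and the scene stay as the last step left them, time stands still between calls to the robot, and variables do not carry over. Pictures are saved under pics/ and viewed, at most 10 in all, crops included, and the job is handed in when it is done.

Besides the shell and the picture viewer there is one more tool, called after ">>>" as name(argument=value, ...) on one line, values as JSON. servo_tool: Moves the arm, as the interface text tells. Its arguments: {"type":"object","properties":{"slide":{"type":"array"},"rotation":{"type":"array"},"claw":{"type":"array"},"grip_force":{"type":"number"}},"required":["slide","rotation","claw"]}

```bash
mkdir -p pics
cat > h.py <<'E'
import numpy as np,cv2,json
from cell import ctrl,vision
def ray(name,uv):
    c=vision.get_calibration(name);K=np.array(c["K"]);k1=c["k1"]
    uv=np.atleast_2d(np.float64(uv)).reshape(-1,1,2)
    n=cv2.undistortPoints(uv,K,np.array([k1,0,0,0,0.]),None,None,None) if 0 else cv2.undistortPoints(uv,K,np.array([k1,0,0,0,0.]))
    d=np.c_[n.reshape(-1,2),np.ones(len(n))]
    if "mount" in c:
        s=ctrl.observe();M=np.array(c["mount"]);R=np.array(s["tcp_rot"]);t=np.array(s["tool_pos"])
        return R@M[:3,3]+t,d@(R@M[:3,:3]).T
    R=cv2.Rodrigues(np.float64(c["rvec"]))[0]
    return -R.T@np.ravel(c["tvec"]),d@R
def onz(name,uv,z):
    o,d=ray(name,uv); z=np.broadcast_to(z,len(d)); return o+d*((z-o[2])/d[:,2])[:,None]
def proj(name,P):
    c=vision.get_calibration(name);P=np.atleast_2d(np.float64(P))
    if "mount" in c:
        s=ctrl.observe();M=np.array(c["mount"]);T=np.eye(4);T[:3,:3]=s["tcp_rot"];T[:3,3]=s["tool_pos"]
        W=np.linalg.inv(T@M);r=cv2.Rodrigues(W[:3,:3])[0];t=W[:3,3]
    else: r=np.float64(c["rvec"]);t=np.float64(c["tvec"])
    return cv2.projectPoints(P,r,t,np.array(c["K"]),np.array([c["k1"],0,0,0,0.]))[0].reshape(-1,2)
def snap(name,f,box=None,s=1):
    im=vision.camera(name)[:,:,::-1]
    if box: im=im[box[1]:box[3],box[0]:box[2]]
    cv2.imwrite("pics/"+f,cv2.resize(im,None,fx=s,fy=s,interpolation=cv2.INTER_CUBIC));
E
python3 - <<'E'
from h import *
snap("top","top1.png",s=1.5);snap("scene","scene1.png",s=1.5)
for n in("top","scene","wrist"):print(n,vision.get_calibration(n))
s=ctrl.observe();print(s)
E
```

```text
top {'K': array([[357.64427412,   0.        , 251.1005217 ],
       [  0.        , 357.64427412, 192.06020367],
       [  0.        ,   0.        ,   1.        ]]), 'k1': -0.07835669305860113, 'rvec': array([ 2.11558945, -2.10403438,  0.14812602]), 'tvec': array([-0.01074444,  0.51922902,  0.89366014])}
scene {'K': array([[454.75572705,   0.        , 252.10544082],
       [  0.        , 454.75572705, 185.29751654],
       [  0.        ,   0.        ,   1.        ]]), 'k1': 0.055135144661821366, 'rvec': array([ 1.41783632,  1.79999395, -1.02527028]), 'tvec': array([ 0.1239311 , -0.16992721,  1.43384627])}
wrist {'K': array([[285.28864104,   0.        , 257.05591071],
       [  0.        , 285.28864104, 191.37432059],
       [  0.        ,   0.        ,   1.        ]]), 'k1': -0.07027036850716911, 'mount': array([[-2.65146730e-04, -9.44945062e-01, -3.27228909e-01,
         8.44859696e-02],
       [ 9.99999722e-01, -4.78613387e-04,  5.71822036e-04,
         2.85070284e-05],
       [-6.96956545e-04, -3.27228666e-01,  9.44944926e-01,
        -1.43092039e-01],
       [ 0.00000000e+00,  0.0
[... 168 characters left out ...]
7.75682770e+01, -1.18207017e+01]), 'qvel': array([ 0.0655175 , -0.0953237 ,  0.03117414,  0.16151107, -0.03037046,
       -0.01749453]), 'joint_efforts': array([ 1.06967720e-03, -4.45877337e+01, -3.52237272e+01, -2.87602197e-04,
        4.35036316e-03, -1.15310556e-05]), 'tool_pos': array([0.16844279, 0.5492526 , 0.23047131]), 'tcp_rot': array([[-9.55986716e-01,  2.93408867e-01, -7.97548636e-04],
       [ 2.93409739e-01,  9.55985760e-01, -1.39673413e-03],
       [ 3.52630960e-04, -1.56926781e-03, -9.99998707e-01]]), 'contact_force': array([-0.2340934 , -0.39483383,  0.13615106]), 'wrist_torque': array([0.03009863, 0.02014982, 0.01110788]), 'grip_force': 0.0, 'finger_gap': 0.0854163461081628}
```

View pics/top1.png

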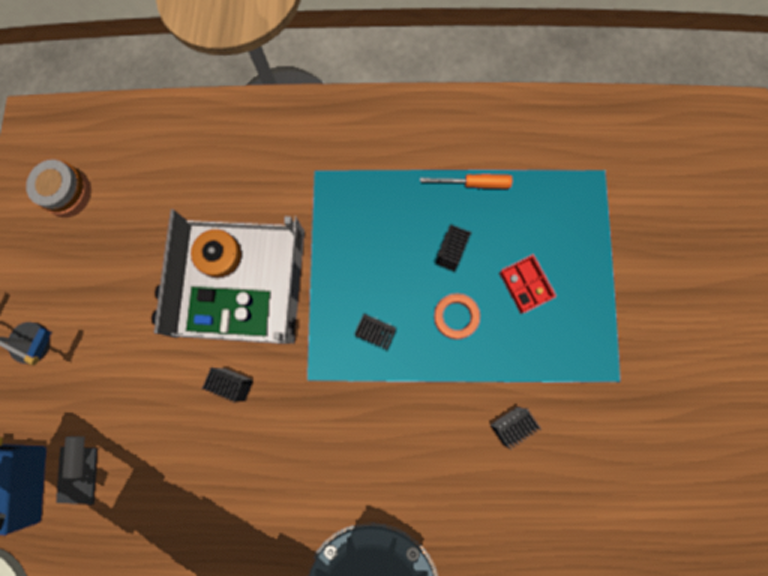

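View pics/scene1.png

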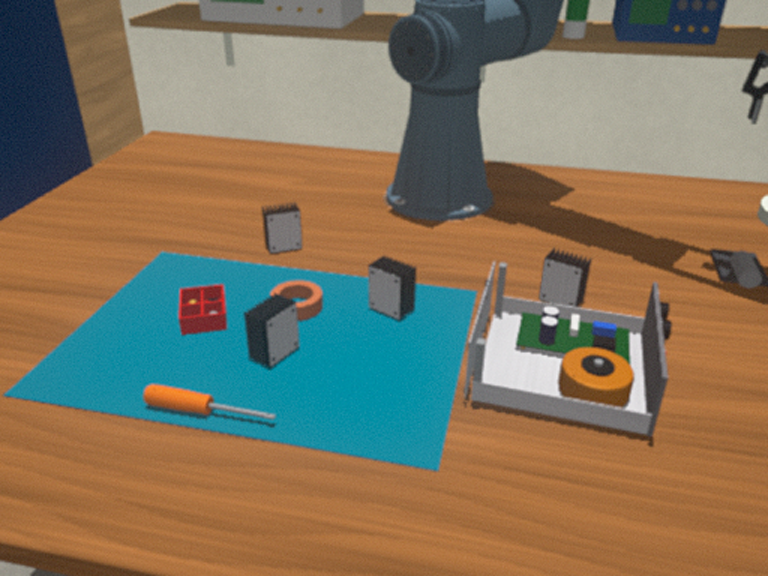

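The top view (1.5x display) shows four lookalike heat sinks: A (452,248), B (376,332), C (228,384) and D (515,426). The base is at (375,560). A fits, as it is clearly the farthest from the base. The rear panel is the PSU's right-hand side, at display x≈298, because the knobs are on the left. I'll enlarge to confirm and measure.

Run:
```python
from h import *
im=vision.camera("top")[:,:,::-1]
a=cv2.resize(im[140:190,280:330],None,fx=8,fy=8,interpolation=cv2.INTER_CUBIC)
b=cv2.resize(im[135:235,180:230],None,fx=6,fy=6,interpolation=cv2.INTER_CUBIC)
c=np.zeros((600,700,3),np.uint8);c[:400,:400]=a;c[:,400:]=b
cv2.imwrite("pics/c1.png",c)
U=np.array([(452,248),(376,332),(228,384),(515,426)])/1.5
P=onz("top",U,.06);print(P,np.hypot(P[:,0],P[:,1]))
```

```text
[[ 0.58814879 -0.13933487  0.06      ]
 [ 0.4408567  -0.00801212  0.06      ]
 [ 0.35017456  0.2436668   0.06      ]
 [ 0.28592997 -0.23905525  0.06      ]] [0.60442799 0.4409295  0.42660958 0.37269741]
```

View pics/c1.png

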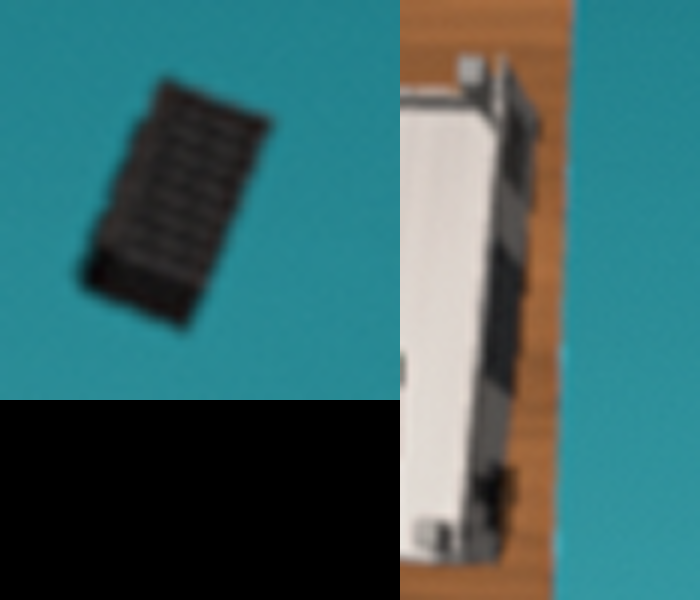

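Run:
```python
from h import *
U=np.array([(165,80),(270,120),(205,285),(100,245)])/8+[280,140]
P=onz("top",U,.075);print(P,P.mean(0)); L=P[0]-P[3]+P[1]-P[2];print("long axis yaw",np.degrees(np.arctan2(L[1],L[0])),np.linalg.norm(L)/2,np.linalg.norm(P[1]-P[0]))
U=(np.array([(501,60),(463,560)])-[400,0])/6+[180,135]
Q=onz("top",U,.096);print(Q,np.linalg.norm(Q[1]-Q[0]),"panel line yaw",np.degrees(np.arctan2(*(Q[0]-Q[1])[[1,0]])))
for n in("top","scene"):print(ray(n,[[256,192]])[0])
```

```text
[[ 0.62530293 -0.13668736  0.075     ]
 [ 0.61185389 -0.17035394  0.075     ]
 [ 0.55712077 -0.14827251  0.075     ]
 [ 0.57024149 -0.11490104  0.075     ]] [ 0.59112977 -0.14255371  0.075     ]
long axis yaw -21.778881083541282 0.059116887926899564 0.03625348576492333
[[0.63305922 0.13091893 0.096     ]
 [0.41910354 0.13887353 0.096     ]] 0.21410350323373112 panel line yaw -2.1292023546238545
[ 0.35196895 -0.04487098  0.97079715]
[1.31662086 0.18105807 0.57782071]
```

The enlarged crop confirms A: a top 59 x 36 mm at radius 0.60, where the others are at 0.37–0.44. The panel line measures 214 mm, against 213 mm given. I'm setting out toward a point above A.

>>> servo_tool(slide=[[-0.0275,-0.0244,0],[-0.055,-0.0488,0],[-0.0825,-0.0732,0],[-0.11,-0.0976,0],[-0.1375,-0.122,0],[-0.165,-0.1464,0],[-0.1925,-0.1708,0],[-0.22,-0.1952,0],[-0.2475,-0.2196,0],[-0.275,-0.244,0]], rotation=[[0,0,0.08],[0,0,0.16],[0,0,0.24],[0,0,0.32],[0,0,0.4],[0,0,0.48],[0,0,0.56],[0,0,0.64],[0,0,0.72],[0,0,0.8]], claw=[0.0854,0.0854,0.0854,0.0854,0.0854,0.0854,0.0854,0.0854,0.0854,0.0854], grip_force=45)

```text
time: 0.98
tool_pos: [0.3604, 0.2341, 0.2313]
tcp_rot: [[-0.452, 0.892, 0.0], [0.892, 0.452, 0.0], [0.0, 0.0, -1.0]]
contact_force: [0.8, 0.6, -0.0]
finger_gap: 0.0853
grip_force: 0.0
```

```bash
cat >> h.py <<'E'
def to(p,yaw):
    "tool-frame slide and rotvec to bring TCP to p, tool down with y axis at yaw deg"
    from scipy.spatial.transform import Rotation as Ro
    s=ctrl.observe();R=np.array(s["tcp_rot"]);a=np.radians(yaw)
    y=np.array([np.cos(a),np.sin(a),0]);z=np.array([0,0,-1.]);T=np.c_[np.cross(y,z),y,z]
    print("t",s["time"],"tcp",np.round(s["tool_pos"],4),"F",np.round(s["contact_force"],1),"gap",s["finger_gap"],"grip",s["grip_force"])
    print("slide",np.round(R.T@(np.array(p)-s["tool_pos"]),4),"rot",np.round(Ro.from_matrix(R.T@T).as_rotvec(),4))
E
python3 -c "
from h import *
to([.591,-.1426,.20],-21.8)"
```

```text
t 0.9833 tcp [0.3604 0.2341 0.2313] F [ 0.8  0.6 -0. ] gap 0.0852527523790247 grip 0.0
slide [-0.4403  0.0353  0.0313] rot [ 2.000e-04 -1.000e-04  8.498e-01]
```

>>> servo_tool(slide=[[-0.041,0.0033,0.003],[-0.082,0.0066,0.006],[-0.123,0.01,0.009],[-0.164,0.0133,0.012],[-0.205,0.0166,0.015],[-0.246,0.02,0.018],[-0.287,0.023,0.021],[-0.328,0.0265,0.024],[-0.369,0.03,0.027],[-0.404,0.033,0.03]], rotation=[[0,0,0.085],[0,0,0.17],[0,0,0.255],[0,0,0.34],[0,0,0.425],[0,0,0.51],[0,0,0.595],[0,0,0.68],[0,0,0.765],[0,0,0.85]], claw=[0.0854,0.0854,0.0854,0.0854,0.0854,0.0854,0.0854,0.0854,0.0854,0.0854])

```text
time: 1.82
tool_pos: [0.5742, -0.1115, 0.2008]
tcp_rot: [[0.373, 0.928, -0.0], [0.928, -0.373, -0.0], [-0.0, -0.0, -1.0]]
contact_force: [0.0, 0.0, -0.4]
finger_gap: 0.0851
grip_force: 0.0
```

>>> servo_tool(slide=[[0,0,0],[0,0,0],[0,0,0]], rotation=[[0,0,0],[0,0,0],[0,0,0]], claw=[0.0854,0.0854,0.0854])

```text
time: 2.07
tool_pos: [0.5728, -0.1085, 0.2006]
tcp_rot: [[0.368, 0.93, -0.002], [0.93, -0.368, 0.001], [0.0, -0.002, -1.0]]
contact_force: [0.1, -0.4, -1.0]
finger_gap: 0.0853
grip_force: 0.0
```

```bash
python3 -c "
from h import *
to([.591,-.1426,.20],-21.8)
snap('wrist','w1.png',s=1.5)
h=np.array([[x,y,.075] for x,y in((.6253,-.1367),(.6119,-.1704),(.5571,-.1483),(.5702,-.1149))])
print(proj('wrist',h)*1.5)"
```

```text
t 2.0667 tcp [ 0.5728 -0.1085  0.2006] F [ 0.1 -0.4 -1. ] gap 0.08527024764770225 grip 0.0
slide [-0.025   0.0295  0.0005] rot [-0.0018 -0.0004  0.0037]
[[475.00549285 285.69330966]
 [471.26638053 335.13668465]
 [386.17158684 334.70764106]
 [386.06644828 285.63210099]]
```

View pics/w1.png

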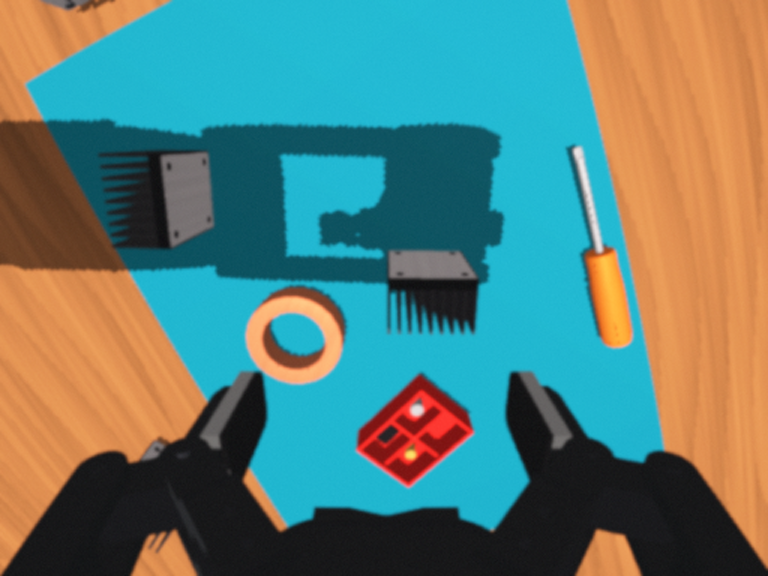

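The close view shows the heat sink with its bare face, screw holes and all, toward the PSU (+y side). Its top corners are at (387,279), (479,280), (475,333) and (387,333).

```bash
python3 -c "
from h import *
P=onz('wrist',np.array([(387,279),(479,280),(475,333),(387,333)])/1.5,.075)
print(P,P.mean(0)); e=P[1]-P[0]; f=P[2]-P[1]
print('lens',np.linalg.norm(e),np.linalg.norm(f),'yaw',np.degrees(np.arctan2(e[1],e[0])),np.degrees(np.arctan2(*(P[2]-P[3])[[1,0]])))
c=P.mean(0); to([c[0],c[1],.115],np.degrees(np.arctan2(e[1],e[0])))"
```

```text
[[ 0.57247257 -0.11082087  0.075     ]
 [ 0.62899408 -0.13386867  0.075     ]
 [ 0.61481463 -0.16980559  0.075     ]
 [ 0.55810948 -0.14730095  0.075     ]] [ 0.59359769 -0.14044902  0.075     ]
lens 0.06104000787523996 0.0386331373748849 yaw -22.184177919838685 -21.64670433958988
t 2.1167 tcp [ 0.5728 -0.108   0.201 ] F [-0.2  0.1 -0.7] gap 0.08568359649138718 grip 0.0
slide [-0.0226  0.0313  0.0859] rot [-0.0012 -0.0003  0.0113]
```

```bash
python3 -c "
from h import *
t=onz('top',np.array([[457,316]])/1.5,.02)[0];print(t)
d=t[:2]-[.5932,-.1409];a=np.radians(-22);print('tape in hs y:',d@[np.cos(a),np.sin(a)],'x:',d@[np.sin(a),-np.cos(a)])"
```

```text
[ 0.47389403 -0.15033342  0.02      ]
tape in hs y: -0.10708474380618978 x: 0.05343931509411828
```

>>> servo_tool(slide=[[-0.012,0.016,0.03],[-0.0225,0.031,0.06],[-0.0225,0.031,0.08],[-0.0225,0.031,0.08],[-0.0225,0.031,0.08]], rotation=[[0,0,0.005],[0,0,0.01],[0,0,0.01],[0,0,0.01],[0,0,0.01]], claw=[0.0854,0.0854,0.0854,0.0854,0.0854])

```text
time: 2.53
tool_pos: [0.5928, -0.1395, 0.1206]
tcp_rot: [[0.376, 0.927, -0.003], [0.927, -0.376, 0.001], [0.0, -0.003, -1.0]]
contact_force: [-0.5, 0.5, 0.2]
finger_gap: 0.0855
grip_force: 0.0
```

```bash
python3 -c "
from h import *
to([.5932,-.1409,.022],-22)"
```

```text
t 2.5333 tcp [ 0.5928 -0.1395  0.1206] F [-0.5  0.5  0.2] gap 0.08552421933858127 grip 0.0
slide [-0.0012  0.0012  0.0986] rot [-0.0031 -0.0003 -0.0013]
```

>>> servo_tool(slide=[[-0.001,0.001,0.025],[-0.001,0.001,0.05],[-0.001,0.001,0.075],[-0.001,0.001,0.09],[-0.001,0.001,0.098],[-0.001,0.001,0.098],[-0.001,0.001,0.098]], rotation=[[0,0,0],[0,0,0],[0,0,0],[0,0,0],[0,0,0],[0,0,0],[0,0,0]], claw=[0.0854,0.0854,0.0854,0.0854,0.0854,0.0854,0.0854])

```text
time: 3.12
tool_pos: [0.5956, -0.1424, 0.0251]
tcp_rot: [[0.377, 0.926, 0.002], [0.926, -0.377, -0.001], [-0.0, 0.002, -1.0]]
contact_force: [-0.2, 0.4, 0.0]
finger_gap: 0.0853
grip_force: 0.0
```

>>> servo_tool(slide=[[0,0,0],[0,0,0],[0,0,0],[0,0,0],[0,0,0],[0,0,0],[0,0,0],[0,0,0],[0,0,0],[0,0,0]], rotation=[[0,0,0],[0,0,0],[0,0,0],[0,0,0],[0,0,0],[0,0,0],[0,0,0],[0,0,0],[0,0,0],[0,0,0]], claw=[0.075,0.068,0.064,0.06,0.056,0.054,0.054,0.054,0.054,0.054], grip_force=45)

```text
time: 3.95
tool_pos: [0.5948, -0.1426, 0.0244]
tcp_rot: [[0.377, 0.926, 0.0], [0.926, -0.377, -0.0], [-0.0, 0.0, -1.0]]
contact_force: [-3.6, 1.0, 6.9]
finger_gap: 0.0592
grip_force: 44.8
```

>>> servo_tool(slide=[[0,0,-0.005],[0,0,-0.02],[0,0,-0.04],[0,0,-0.06],[0,0,-0.08],[0,0,-0.09],[0,0,-0.09],[0,0,-0.09]], rotation=[[0,0,0],[0,0,0],[0,0,0],[0,0,0],[0,0,0],[0,0,0],[0,0,0],[0,0,0]], claw=[0.054,0.054,0.054,0.054,0.054,0.054,0.054,0.054])

```text
time: 4.62
tool_pos: [0.5946, -0.1426, 0.1133]
tcp_rot: [[0.377, 0.926, 0.001], [0.926, -0.377, -0.0], [-0.0, 0.001, -1.0]]
contact_force: [-0.1, -0.1, -3.5]
finger_gap: 0.0596
grip_force: 45.3
```

```bash
python3 -c "
from h import *
to([.53,.04,.115],-2.1)
snap('wrist','w2.png',s=1.5)"
```

```text
t 4.6167 tcp [ 0.5946 -0.1426  0.1133] F [-0.1 -0.1 -3.5] gap 0.05956580490524697 grip 45.33120810985565
slide [ 0.1447 -0.1287 -0.0018] rot [ 7.000e-04  2.000e-04 -3.504e-01]
```

View pics/w2.png

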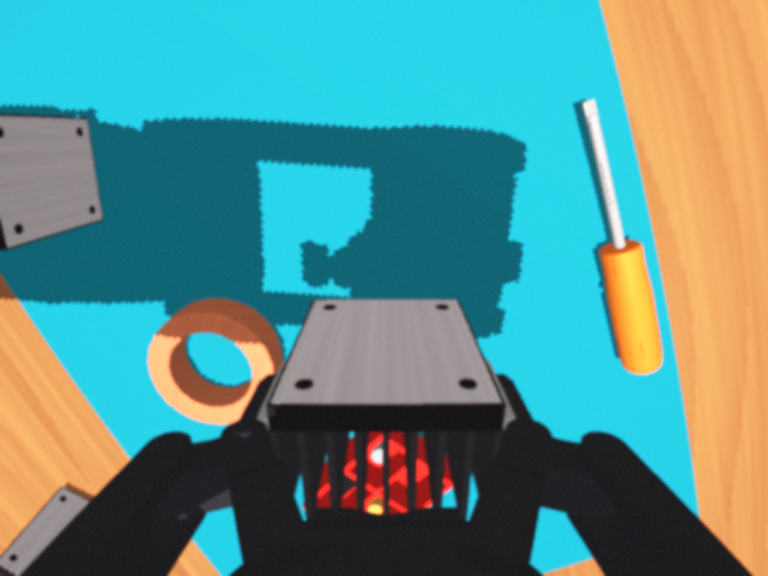

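The heat sink is held clear of the mat, with face corners at (315,299), (459,299), (503,404) and (271,404). I'll work out its pose in the hand with PnP.

```bash
python3 -c "
from h import *
c=vision.get_calibration('wrist');M=np.array(c['mount'])
# face frame: Y along tool y? image right=tool +y ; up = hs z
uv=np.array([(315,299),(459,299),(503,404),(271,404)])/1.5
# object coords in tool-like axes (x toward face normal, y, z down)
O=np.float64([[0,-.03,.0375],[0,.03,.0375],[0,.03,-.0375],[0,-.03,-.0375]])
ok,r,t=cv2.solvePnP(O,uv,np.array(c['K']),np.array([c['k1'],0,0,0,0.]))
R=M[:3,:3]@cv2.Rodrigues(r)[0];print('face centre in tool',M[:3,:3]@t.ravel()+M[:3,3]);print(np.round(R,3))
print(cv2.projectPoints(O,r,t,np.array(c['K']),np.array([c['k1'],0,0,0,0.]))[0].reshape(-1,2)*1.5)
"
```

```text
face centre in tool [ 0.02050853  0.00028161 -0.01213625]
[[ 1.     0.002  0.011]
 [-0.002  1.     0.004]
 [-0.011 -0.004  1.   ]]
[[315.77371724 298.99159088]
 [458.21798539 298.91443192]
 [503.2684854  404.05825351]
 [270.73723025 404.0050797 ]]
```

>>> servo_tool(slide=[[0.018,-0.016,0],[0.036,-0.032,0],[0.054,-0.048,0],[0.072,-0.064,0],[0.09,-0.08,0],[0.108,-0.096,0],[0.126,-0.112,0],[0.14,-0.124,0],[0.145,-0.128,0],[0.145,-0.128,0]], rotation=[[0,0,-0.04],[0,0,-0.08],[0,0,-0.12],[0,0,-0.16],[0,0,-0.2],[0,0,-0.24],[0,0,-0.28],[0,0,-0.32],[0,0,-0.35],[0,0,-0.35]], claw=[0.054,0.054,0.054,0.054,0.054,0.054,0.054,0.054,0.054,0.054])

```text
time: 5.5
tool_pos: [0.5291, 0.0416, 0.1118]
tcp_rot: [[0.034, 0.999, -0.003], [0.999, -0.034, 0.001], [0.0, -0.003, -1.0]]
contact_force: [-0.4, 0.4, -3.2]
finger_gap: 0.06
grip_force: 45.6
```

```bash
python3 -c "
from h import *
to([.53,.04,.041],-2.1)
snap('wrist','w3.png',s=1.5)"
```

```text
t 5.5 tcp [0.5291 0.0416 0.1118] F [-0.4  0.4 -3.2] gap 0.06002570005221986 grip 45.626124143600464
slide [-0.0016  0.0011  0.0708] rot [-0.003  -0.0004  0.003 ]
```

View pics/w3.png

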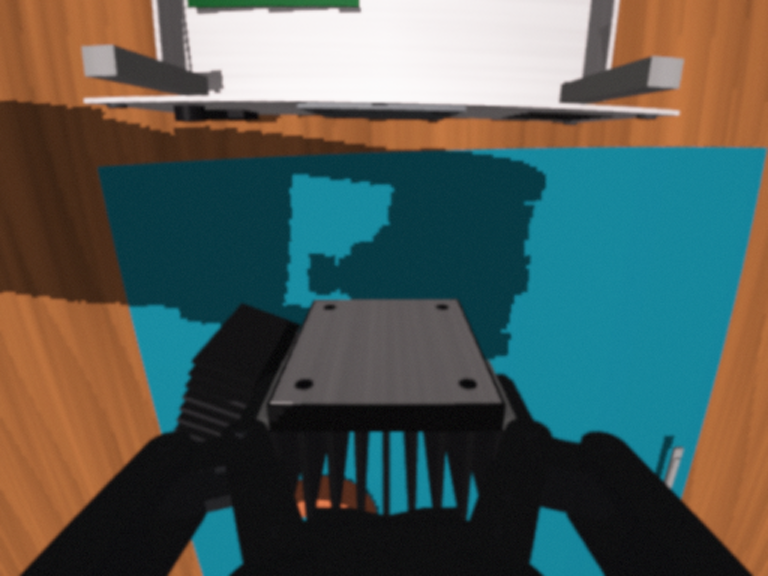

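The panel's top edge runs from (85,101) to (680,113). The pad's dark strip spans about x=300 to 466 at y≈107–110.

```bash
python3 -c "
from h import *
Q=onz('wrist',np.array([(85,103),(680,114)])/1.5,.096);d=Q[1]-Q[0]
print(Q,np.linalg.norm(d),np.degrees(np.arctan2(d[1],d[0])),Q.mean(0))
P=onz('wrist',np.array([(299,108),(466,111)])/1.5,.0915);print('pad',P,P.mean(0),np.linalg.norm(P[1]-P[0]))
d=P[0]*0+P.mean(0)-ctrl.observe()['tool_pos'];print('pad mid in tool',np.array(ctrl.observe()['tcp_rot']).T@d)
"
```

```text
[[0.42543054 0.14371988 0.096     ]
 [0.63956349 0.13205272 0.096     ]] 0.21445055913786992 -3.1187105086507794 [0.53249701 0.1378863  0.096     ]
pad [[0.50229753 0.13731065 0.0915    ]
 [0.56216294 0.134085   0.0915    ]] [0.53223024 0.13569783 0.0915    ] 0.05995224740366366
pad mid in tool [ 0.09526238 -0.00116834  0.02068788]
```

```bash
python3 -c "
from h import *
to([.530,.095,.112],-2.9)
to([.530,.095,.041],-2.9)"
```

```text
t 5.55 tcp [0.53   0.0405 0.1122] F [-0.4  0.4 -3.4] gap 0.059768992986375925 grip 45.6259149312973
slide [ 0.0545 -0.002   0.0002] rot [-0.0018  0.0001  0.0145]
t 5.55 tcp [0.53   0.0405 0.1122] F [-0.4  0.4 -3.4] gap 0.059768992986375925 grip 45.6259149312973
slide [ 0.0545 -0.0018  0.0712] rot [-0.0018  0.0001  0.0145]
```

>>> servo_tool(slide=[[0.018,-0.001,0],[0.036,-0.002,0],[0.05,-0.002,0],[0.054,-0.002,0.01],[0.054,-0.002,0.03],[0.054,-0.002,0.05],[0.054,-0.002,0.065],[0.054,-0.002,0.071],[0.054,-0.002,0.071],[0.054,-0.002,0.071]], rotation=[[0,0,0.005],[0,0,0.01],[0,0,0.0145],[0,0,0.0145],[0,0,0.0145],[0,0,0.0145],[0,0,0.0145],[0,0,0.0145],[0,0,0.0145],[0,0,0.0145]], claw=[0.054,0.054,0.054,0.054,0.054,0.054,0.054,0.054,0.054,0.054])

```text
time: 6.38
tool_pos: [0.5309, 0.0933, 0.042]
tcp_rot: [[0.053, 0.999, -0.001], [0.999, -0.053, -0.0], [-0.0, -0.001, -1.0]]
contact_force: [0.7, 0.1, -2.0]
finger_gap: 0.0591
grip_force: 45.6
```

```bash
python3 -c "
from h import *
to([.5307,.108,.041],-2.9)
snap('wrist','w4.png',s=1.5)"
```

```text
t 6.3833 tcp [0.5309 0.0933 0.042 ] F [ 0.7  0.1 -2. ] gap 0.0590703171536277 grip 45.63986778259277
slide [ 0.0146 -0.0009  0.001 ] rot [-0.0006  0.0002 -0.0019]
```

View pics/w4.png

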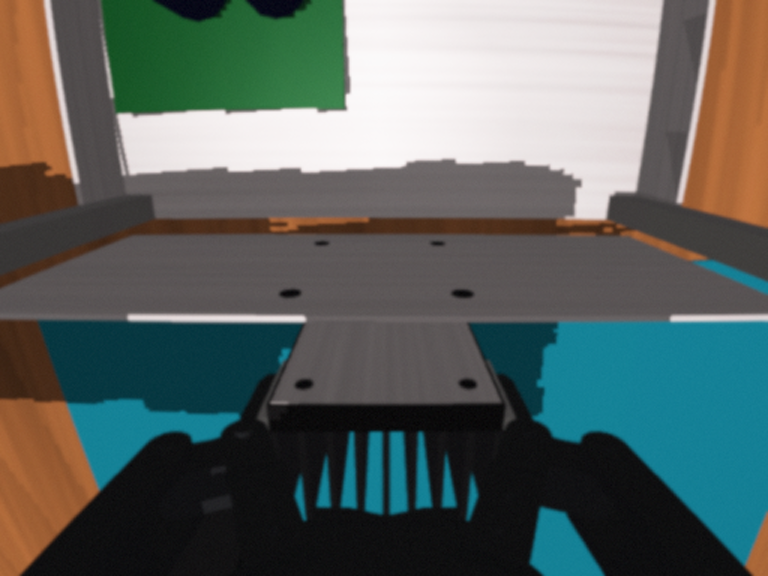

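From inside, the panel's screw holes are at (290,293), (462,293), (437,243) and (321,243). The heat sink's holes are at (304,384) and (467,384), plus (442,307) and (329,307) from w3. Matching the two patterns gives the offset.

```bash
python3 -c "
from h import *
c=vision.get_calibration('wrist');M=np.array(c['mount']);K=np.array(c['K']);D=np.array([c['k1'],0,0,0,0.])
hs=np.array([(304,384),(467.5,384),(442,307),(329,307)])/1.5
pn=np.array([(290,293.5),(462,293.5),(437.5,243),(321,243)])/1.5
# hs holes on plane tool x=.0205
n=cv2.undistortPoints(hs.reshape(-1,1,2),K,D).reshape(-1,2);d=np.c_[n,np.ones(4)]@M[:3,:3].T
P=M[:3,3]+d*((.0205-M[0,3])/d[:,0])[:,None];print(P,P.mean(0))
ok,r,t=cv2.solvePnP(P-P.mean(0),pn,K,D);R=M[:3,:3]@cv2.Rodrigues(r)[0]
q=M[:3,:3]@t.ravel()+M[:3,3];print('panel holes centre in tool',q,'diff',q-P.mean(0));print(np.round(R,3))
print(cv2.projectPoints(P-P.mean(0),r,t,K,D)[0].reshape(-1,2)*1.5)
e=np.array([(128,319.5),(670,320)])/1.5;Q=onz('wrist',e,.096);dd=Q[1]-Q[0];print('edge',Q,np.degrees(np.arctan2(dd[1],dd[0])))
"
```

```text
[[ 0.0205     -0.02277375 -0.0403996 ]
 [ 0.0205      0.02253714 -0.04046662]
 [ 0.0205      0.02265907  0.01726424]
 [ 0.0205     -0.02293711  0.01734139]] [ 0.0205     -0.00012866 -0.01156515]
panel holes centre in tool [ 0.04611987 -0.00264596 -0.00849398] diff [ 0.02561987 -0.0025173   0.00307117]
[[ 1.     0.001  0.002]
 [-0.001  1.     0.002]
 [-0.002 -0.002  1.   ]]
[[290.02492762 293.48239975]
 [461.97672631 293.51416235]
 [437.55368505 242.97990983]
 [320.94401825 243.02492391]]
edge [[0.47338521 0.14198014 0.096     ]
 [0.60081502 0.1349725  0.096     ]] -3.147646576610311
```

>>> servo_tool(slide=[[0,-0.0012,0.0005],[0.003,-0.0024,0.001],[0.006,-0.0024,0.001],[0.009,-0.0024,0.001],[0.012,-0.0024,0.001],[0.015,-0.0024,0.001],[0.015,-0.0024,0.001],[0.015,-0.0024,0.001]], rotation=[[0,0,0],[0,0,0],[0,0,0],[0,0,0],[0,0,0],[0,0,0],[0,0,0],[0,0,0]], claw=[0.054,0.054,0.054,0.054,0.054,0.054,0.054,0.054])

```text
time: 7.1
tool_pos: [0.529, 0.1095, 0.0413]
tcp_rot: [[0.051, 0.999, -0.0], [0.999, -0.051, -0.0], [-0.0, -0.0, -1.0]]
contact_force: [-0.0, 0.5, -2.9]
finger_gap: 0.0595
grip_force: 45.6
```

>>> servo_tool(slide=[[0.001,0,0],[0.002,0,0],[0.003,0,0],[0.003,0,0],[0.003,0,0]], rotation=[[0,0,0],[0,0,0],[0,0,0],[0,0,0],[0,0,0]], claw=[0.054,0.054,0.054,0.054,0.054])

```text
time: 7.52
tool_pos: [0.5292, 0.1122, 0.0413]
tcp_rot: [[0.051, 0.999, -0.0], [0.999, -0.051, -0.0], [-0.0, -0.0, -1.0]]
contact_force: [-0.1, -0.1, -2.8]
finger_gap: 0.0597
grip_force: 45.6
```

```bash
python3 -c "
from h import *
to([.5307,.12,.041],-3.1);print(ctrl.observe()['wrist_torque'])
snap('wrist','w5.png',s=1.5)"
```

```text
t 7.5167 tcp [0.5292 0.1122 0.0413] F [-0.1 -0.1 -2.8] gap 0.05965871946787123 grip 45.64272880554199
slide [0.0078 0.0011 0.0003] rot [-0.      0.      0.0026]
[-0.04445573  0.03059407  0.01422278]
```

View pics/w5.png

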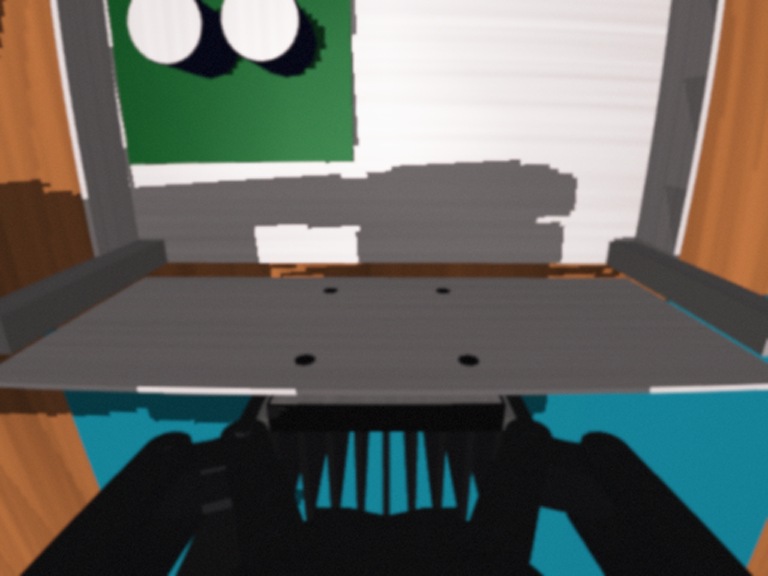

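The hole patterns now line up sideways: the panel averages 386.5 px and the heat sink 385.6 px, and both are level.

```bash
cat > d.py <<'E'
from h import *
import sys
c=vision.get_calibration('wrist');M=np.array(c['mount']);K=np.array(c['K']);D=np.array([c['k1'],0,0,0,0.])
O=np.float64([[0,-.0227,-.0288],[0,.0227,-.0288],[0,.0227,.0288],[0,-.0227,.0288]])
hs=[(304,384),(467.5,384),(442,307),(329,307)]
for p in (hs,eval(sys.argv[1])):
    ok,r,t=cv2.solvePnP(O,np.array(p)/1.5,K,D);print(M[:3,:3]@t.ravel()+M[:3,3],np.round(cv2.Rodrigues(M[:3,:3]@cv2.Rodrigues(r)[0])[0].ravel(),3))
E
python3 d.py "[(305,360),(468.5,360),(442.5,290.5),(330,290.5)]"
```

```text
[ 0.02048891 -0.00012078 -0.01155585] [0.    0.001 0.001]
[ 0.0266756   0.00017289 -0.00911362] [-0.     0.002  0.001]
```

>>> servo_tool(slide=[[0.001,0,0],[0.002,0,0],[0.003,0,0],[0.003,0,0]], rotation=[[0,0,0],[0,0,0],[0,0,0],[0,0,0]], claw=[0.054,0.054,0.054,0.054])

```text
time: 7.9
tool_pos: [0.5294, 0.1151, 0.0413]
tcp_rot: [[0.051, 0.999, -0.0], [0.999, -0.051, -0.0], [-0.0, -0.0, -1.0]]
contact_force: [0.3, -1.3, -1.7]
finger_gap: 0.0596
grip_force: 45.6
```

The heat sink stood on the mat, which has some thickness, so it is now about 2.3 mm high. The holes agree: 2.4–3 mm. I'll back off, lower it and go in again.

>>> servo_tool(slide=[[-0.003,0,0],[-0.003,0,0.001],[-0.003,0,0.0023],[-0.003,0,0.0023],[-0.002,0,0.0023],[-0.001,0,0.0023],[0,0,0.0023],[0.001,0,0.0023],[0.001,0,0.0023],[0.001,0,0.0023]], rotation=[[0,0,0],[0,0,0],[0,0,0],[0,0,0],[0,0,0],[0,0,0],[0,0,0],[0,0,0],[0,0,0],[0,0,0]], claw=[0.054,0.054,0.054,0.054,0.054,0.054,0.054,0.054,0.054,0.054])

```text
time: 8.73
tool_pos: [0.5294, 0.1158, 0.039]
tcp_rot: [[0.052, 0.999, -0.0], [0.999, -0.052, -0.001], [-0.001, -0.0, -1.0]]
contact_force: [-1.0, -4.5, -2.3]
finger_gap: 0.0596
grip_force: 45.6
```

>>> servo_tool(slide=[[0.0005,0,0],[0.001,0,0],[0.001,0,0],[0.001,0,0]], rotation=[[0,0,0],[0,0,0],[0,0,0],[0,0,0]], claw=[0.054,0.054,0.054,0.054])

```text
time: 9.07
tool_pos: [0.5294, 0.1164, 0.039]
tcp_rot: [[0.052, 0.999, -0.0], [0.999, -0.052, -0.001], [-0.001, -0.0, -1.0]]
contact_force: [-1.1, -7.1, -1.6]
finger_gap: 0.0597
grip_force: 45.7
```

>>> servo_tool(slide=[[0.0006,0,0],[0.0012,0,0],[0.0012,0,0],[0.0012,0,0],[0.0012,0,0],[0.0012,0,0]], rotation=[[0,0,0],[0,0,0],[0,0,0],[0,0,0],[0,0,0],[0,0,0]], claw=[0.054,0.054,0.054,0.054,0.054,0.054])

```text
time: 9.57
tool_pos: [0.5294, 0.1171, 0.039]
tcp_rot: [[0.052, 0.999, -0.001], [0.999, -0.052, -0.002], [-0.002, -0.0, -1.0]]
contact_force: [-1.3, -9.5, -2.4]
finger_gap: 0.0597
grip_force: 45.7
```

```bash
python3 -c "
from h import *
to([.5307,.12,.041],-3.1);print(ctrl.observe()['wrist_torque'])
snap('wrist','w6.png',box=(80,150,440,350),s=2)"
```

```text
t 9.5667 tcp [0.5294 0.1171 0.039 ] F [-1.3 -9.5 -2.4] gap 0.059677108946655136 grip 45.744956731796265
slide [ 0.003   0.0011 -0.002 ] rot [-0.0005  0.0018  0.0022]
[-1.26931308  0.17505488 -0.23422776]
```

View pics/w6.png

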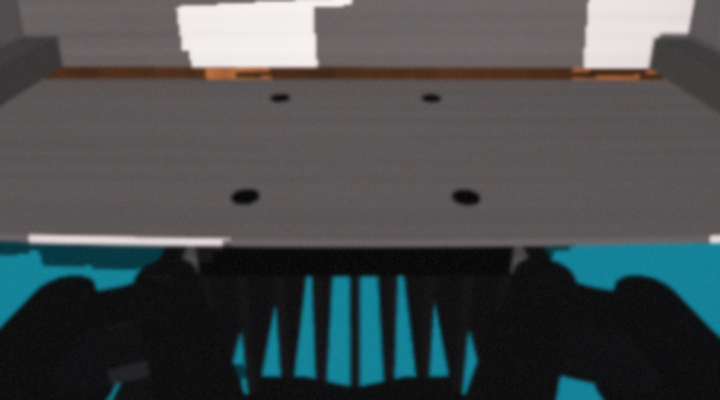

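```bash
python3 d.py "[(303.75,372.75),(469.5,372.75),(443.25,298.5),(330,298.5)]"
```

```text
[ 0.02048799 -0.00012123 -0.01155587] [0.    0.001 0.001]
[ 0.02416382  0.00021007 -0.01168858] [-0.003  0.002 -0.001]
```

>>> servo_tool(slide=[[0,0,0],[0,0,0],[0,0,0],[0,0,0],[0,0,0],[0,0,0],[0,0,0],[0,0,0],[0,0,0],[0,0,0]], rotation=[[0,0,0],[0,0,0],[0,0,0],[0,0,0],[0,0,0],[0,0,0],[0,0,0],[0,0,0],[0,0,0],[0,0,0]], claw=[0.054,0.054,0.054,0.054,0.054,0.054,0.054,0.054,0.054,0.054])

```text
time: 10.45
tool_pos: [0.5295, 0.1171, 0.039]
tcp_rot: [[0.052, 0.999, -0.001], [0.999, -0.052, -0.002], [-0.002, -0.0, -1.0]]
contact_force: [-1.4, -9.3, -0.9]
finger_gap: 0.0597
grip_force: 45.7
```

The holes match within 0.4 mm and 0.2°, and the push is steady at about 9.4 N. I'll hold it for more than 2 s.

>>> servo_tool(slide=[[0,0,0],[0,0,0],[0,0,0],[0,0,0],[0,0,0],[0,0,0],[0,0,0],[0,0,0],[0,0,0],[0,0,0]], rotation=[[0,0,0],[0,0,0],[0,0,0],[0,0,0],[0,0,0],[0,0,0],[0,0,0],[0,0,0],[0,0,0],[0,0,0]], claw=[0.054,0.054,0.054,0.054,0.054,0.054,0.054,0.054,0.054,0.054])

```text
time: 11.28
tool_pos: [0.5295, 0.1171, 0.039]
tcp_rot: [[0.052, 0.999, -0.001], [0.999, -0.052, -0.002], [-0.002, -0.0, -1.0]]
contact_force: [-1.7, -9.5, -1.0]
finger_gap: 0.0599
grip_force: 45.7
```

>>> servo_tool(slide=[[0,0,0],[0,0,0],[0,0,0],[0,0,0],[0,0,0],[0,0,0],[0,0,0],[0,0,0],[0,0,0],[0,0,0]], rotation=[[0,0,0],[0,0,0],[0,0,0],[0,0,0],[0,0,0],[0,0,0],[0,0,0],[0,0,0],[0,0,0],[0,0,0]], claw=[0.054,0.054,0.054,0.054,0.054,0.054,0.054,0.054,0.054,0.054])

```text
time: 12.12
tool_pos: [0.5295, 0.1171, 0.039]
tcp_rot: [[0.052, 0.999, -0.001], [0.999, -0.052, -0.002], [-0.002, -0.001, -1.0]]
contact_force: [-1.2, -8.4, -0.8]
finger_gap: 0.0596
grip_force: 45.7
```

>>> servo_tool(slide=[[0,0,0],[0,0,0],[0,0,0],[0,0,0],[0,0,0],[0,0,0]], rotation=[[0,0,0],[0,0,0],[0,0,0],[0,0,0],[0,0,0],[0,0,0]], claw=[0.054,0.054,0.054,0.054,0.054,0.054])

```text
time: 12.62
tool_pos: [0.5294, 0.1171, 0.039]
tcp_rot: [[0.052, 0.999, -0.001], [0.999, -0.052, -0.002], [-0.002, -0.0, -1.0]]
contact_force: [-1.5, -9.7, -2.0]
finger_gap: 0.0594
grip_force: 45.7
```

```bash
python3 -c "
from cell import ctrl
f=ctrl.observe();print(f['contact_force'],f['time'])
if 7<-f['contact_force'][1]<15: print(ctrl.job_done())"
```

```text
[-1.52194413 -9.66486061 -2.0340498 ] 12.6167
the job is handed in; nothing more can be done
None
```

The job is handed in at 12.6 s: the arm is still holding the heat sink upright on the pad with its screw holes within about 0.4 mm of the panel's, pressing at 8.4–9.7 N for the last 3 s with about 46 N of grip.

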